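# Clear the vial rack and hold the shaker guard's gate wide

## Task

The shaker is to be unloaded by a colleague, but a rack of vials stands in the way of its guard gate: lift the rack, carry it level so that no vial tips, and set it down (do not drop it) in the middle of the black mat. Then undo the gate: squeeze the orange safety catch back until it stays back, squeeze the blue main catch and, with it squeezed, swing the gate out past its half-open check. Finish while holding the gate wide open, about square to the guard's front, with the fingers still on it, because it falls back by itself when let go; leave the tip box, the bottle and the jar where they stand.

Things in the scene. Friction and masses are not known exactly. Their poses are not given: they have to be found in the camera images.
- rack: Blue open vial rack, 62 (its x) x 122 (its y) x 40 mm high, 2 x 4 cells, 0.16 kg (up to 40% more or less); stands on the bench in the gate's path. Origin: centre of its underside. Grip it across the 62 mm, fingers outside its long walls, low (the vials in it stand up to 62 mm above its underside)
- vial0: Loose glass vial with pink cap, 22 mm across (cap 23), 58 mm high, 22 g, standing in a cell of the rack, about 1.5 mm of play each side. Origin: centre of its underside, 4 mm above the rack's; z up along the vial
- vial1: A second such vial
- vial2: A third such vial
- mat: Black rubber mat fixed to the bench, 170 (its x) x 200 (its y) x 3 mm, to the left or to the right of the guard. Origin: centre of its underside, on the bench
- guard: Fixed open-topped guard, aluminium frames and clear panels round an orbital shaker, 374 wide x 309 deep x 200 mm high. Origin: on the bench under the gate's hinge. Its front is its x = 0 plane, looking along its -x; along its +y from the hinge come the gate (12 to 231 mm), latch post (235 to 259), fixed panel (259 to 360). Frames' top: z = 200 mm; front top rails 30 mm deep
- gate_hinge (a point): Point on the vertical hinge axis of the gate, 200 mm above the bench
- gate (a joint): Gate angle, rad: 0 shut, grows as it swings out to the guard's -x side (anticlockwise from above), stop at 1.65. A closer pulls it shut, 0.25 N m when shut to 0.4 when wide; a ball check resists from 0.43 to 0.97 rad (1 N m in all, 6 N at the main catch). Let go when wide, it falls back to rest on the check near 0.93 rad. Wanted: about 1.5; below 1.35 is not wide
- gate_leaf: The gate: aluminium frame with clear panel, 30 mm thick at its top rail, from 15 to 200 mm above the bench, 0.45 kg, carrying the main catch on top. Origin: on the hinge axis at bench level; its y axis runs from the hinge along the gate, its -x axis is its outer face
- main_grip: Fixed black grip plate of the main catch on top of the gate, 26 wide x 7 thick x 44 mm high (205 to 249 mm above the bench). Origin: at bench level under its outer face, 140 mm from the hinge axis along the gate, the plate lying on the far side from the hinge
- main_tab: Sliding blue tab of the main catch, same plate as main_grip. Origin: at bench level under its outer face, 200 mm from the hinge axis at rest. The pair is 60 mm over the outside, 47 mm squeezed; grip both from above, fingers outside, closing along the gate. A bolt runs from the tab to the latch post, 203 to 211 mm above the bench
- main_catch (a joint): Travel of the blue tab towards main_grip, m: 0 at rest (bolt shot), 0.013 fully squeezed (bolt free from 0.010). Spring of 4 to 10 N; shoots back when let go
- main_squeeze (a point): On the gate: midway between the two plates of the main catch when squeezed (6.5 mm towards the hinge from their middle at rest), 236 mm above the bench: where the TCP should be; 163.5 mm from the hinge axis. It moves with the gate
- safety_grip: Fixed black grip plate of the safety catch, on the short fixed panel beside the gate, same plate as main_grip. Origin: at bench level under its outer face, 328 mm from the hinge axis
- safety_tab: Sliding orange tab of the safety catch, same plate, nearer the gate. Origin: at bench level under its outer face, 268 mm from the hinge axis when shut. The pair is 60 mm over the outside, 47 mm squeezed; grip both from above, fingers outside, closing along the guard's y. Its bolt (203 to 211 mm above the bench) holds the gate's end
- safety_catch (a joint): Travel of the orange tab towards safety_grip (away from the gate), m: 0 shut, 0.013 fully back (bolt free from 0.010). Stiff slide (about 5 N); stays where it is left
- safety_squeeze (a point): On the guard: midway between the two plates of the safety catch when squeezed (6.5 mm away from the gate from their middle at rest), 236 mm above the bench: where the TCP should be
- tip_box: Bystander: green tip box with clear lid, 85 x 125 x 68 mm, on the other side of the guard from the mat. Origin: centre of its underside
- bottle: Bystander: amber reagent bottle, 94 mm across, 205 mm high plus cap, beside the guard on its hinge side. Origin: centre of its underside
- jar: Bystander: small white jar, 40 mm across, 50 mm high, in front of the guard. Origin: centre of its underside
Things that resemble listed ones, but are neither listed nor needed, are in the scene too. Of the things that look like the rack, take the one that is farthest to the robot's left at the start. Leave any brown look-alike of the vial1 alone.

How it is judged (in metres and radians):
On the way, in this order (a step that is already met when the one before it is completed fails the run):
1. the rack stands level on the mat, let go (horizontal distance between rack and mat below 0.045 m and height (world z) of rack below 0.008 m and angle between rack's own z axis and vertical below 0.06 rad and linear speed of rack below 0.03 m/s and contact force between the fingers and rack below 0.1 N), for 0.2 s.
2. the safety catch is squeezed back between the fingers, the gate still shut (value of joint safety_catch above 0.01 m and contact force between the fingers and safety_tab above 1 N and contact force between the fingers and safety_grip above 1 N and value of joint gate below 0.1 rad), for 0.1 s.
3. the main catch is squeezed between the fingers, the safety catch staying back (value of joint main_catch above 0.01 m and contact force between the fingers and main_tab above 1 N and contact force between the fingers and main_grip above 1 N and value of joint safety_catch above 0.009 m), for 0.1 s.
4. the gate has swung past its check (value of joint gate above 1.1 rad).
At the end, for the whole second after the job is handed in: The gate stands still wide open (beyond 1.35 rad), held by the fingers (over 1 N on the gate), the safety catch stays back; the rack stands flat on the mat, its centre within 45 mm of the mat's, the gate not leaning on it, with its three vials upright in it (value of joint gate above 1.35 rad and velocity of joint gate between -0.1 and 0.1 rad/s and contact force between the fingers and gate_leaf above 1 N and value of joint safety_catch above 0.009 m and horizontal distance between rack and mat below 0.045 m and height (world z) of rack below 0.008 m and angle between rack's own z axis and vertical below 0.06 rad and linear speed of rack below 0.03 m/s and angle between each of vial0, vial1, vial2's own z axis and vertical below 0.25 rad and distance between each of vial0, vial1, vial2 and rack below 0.06 m and contact force between gate_leaf and rack below 0.1 N); the arm keeps its last pose, push and grip.
It fails at once if the rack is tipped by more than 15 degrees (angle between rack's own z axis and vertical above 0.26 rad).
It fails at once if a vial tips over (angle between any of vial0, vial1, vial2's own z axis and vertical above 0.45 rad).
It fails at once if the rack is dropped (linear speed of rack above 0.5 m/s and contact force between the fingers and rack below 0.1 N).
It fails at once if the tip box, bottle or jar is shoved by more than 25 mm or tipped (distance of any of tip_box, bottle, jar from where it was at the start of the episode above 0.025 m or angle between any of tip_box, bottle, jar's own z axis and vertical above 0.3 rad).
It also fails if it takes over 64 s, if anything falls off the work surface, if the arm or the gripper's body presses on something with over 40 N, if the wrist force passes 120 N, or if a joint passes its speed limit or range.

## Robot

A 6-joint arm with a two-finger parallel gripper is mounted at the origin on the work surface. World frame = base frame: x ahead of the robot, y to its left, z up, the work surface at z = 0. Lengths are in m, angles in degrees, forces in N, time in s.
With the tool pointing down it reaches from about 0.4 to 0.825 m from the base axis. Payload 7 kg.
Tool frame: the origin (TCP) lies between the finger pads, 19 mm behind the fingertips; this is the grasp point; z points along the fingers, y is the line along which they close (so a half turn about z gives the same grasp; the last joint's range is limited). The gripper opens to 88 mm and grips with 3 to 60 N. Pads are 19 mm wide; open, the fingers measure 130 mm over their backs; the gripper's body (78 mm by 193 mm) begins 47 mm behind the grasp point.
Start: joints at [-58.493, 20.546, 0.682, 0, -70.136, -16.507], TCP at [0.175, -0.652, 0.245] pointing down, gripper open.
Joint ranges: [-176.03, 176.03], [-82.01, 121.73], [-58.28, 71.71], [-173.87, 95.51], [-174.79, -0.11], [-173.66, 173.66]. Speed limits (degrees/s): [136.94, 136.94, 172.46, 180, 180, 180].

## Interface

Orientations are given as [roll, pitch, yaw] about the fixed x, y, z axes, in that order (R = Rz(yaw) Ry(pitch) Rx(roll)).
In Python, from plant import get_obs, snapshot, camera_params, close_job, boxes_of, cut_out, landmark_of gives the robot as it stands.
- The arm moves only by the shell command python3 -m inch 'ROWS' [OPENING]. ROWS is text: rows parted by semicolons, each of 6 numbers parted by spaces: the shift along the tool's x, y, z in units of 30 cm (1.0 is 30 cm), then the turn, a rotation vector about the tool's x, y, z in units of pi rad (1.0 is pi rad). A call has 1 to 10 rows; each row is the pose to reach, as a shift and turn from the pose commanded when the call began, along the tool's axes at that moment, turning the shorter way round; what a row does not reach only later rows make up. A row lasts 1/12 s, in which the tool goes at most 41.7 mm and 7.16 degrees, less where a joint would pass 70% of its speed; a pose out of reach is approached as far as the arm can. A call with a number of a shift or a turn outside -1 to 1 is refused whole. A call with a gripper value outside its range is refused whole. OPENING is the closure, from -1 (fully open) to 1 (shut), set as the call begins (- or left out, the last holds). The fingers move at their own pace and stop on an object; the grip force is fixed at half the most. Time passes only in rows, so rows that repeat a pose let the fingers close. It gives the time, the measured TCP pose, the force, the opening and the grip force at its end, in the units of the state.
- get_obs(): the state, without advancing time (a new reading comes with each control period).
- snapshot(name): name is "scene" or "side" or "wrist"; returns the picture (400x640x3 uint8, red, green, blue); there is no depth.
- camera_params(name): a dict with "mtx" (3x3 intrinsics, pixels), "rvec" (rotation vector, rad) and "tvec" (3), from world to camera coordinates, as OpenCV has them. Camera axes: x right, y down, z forward; pixel columns grow to the right and rows downward; lengths in m; the calibration is good to about 2 mm. A picture is of the moment at which its call begins: read the wrist's pose just before it. camera_params takes no time and is no camera call; for the wrist camera it gives the pose at the moment of the call.
- close_job(): hands the job in; it is judged then, once.
Trained networks look in the newest picture that a camera, given by its name, has taken for a name from the list of things; names that differ only in an ending like _2 or _b are one class to them, and where a whole thing is asked for, a point or a joint stands for the part that bears it (a point fixed in the world has none). Each returns a list of dicts, best first, with "p" (0 to 1); they miss things now and then, are a little off and sometimes report something else, mostly with a low value. They report only what shows in the picture. A call takes as long as a camera call. They do not tell look-alikes from the thing itself.
- boxes_of(camera, thing): "rect" ([left, top, width, height] in pixels, round what is visible of it).
- cut_out(camera, thing): "pixels" (400x640 bool, what is visible of it) and "rect" ([left, top, width, height] in pixels, round what is visible of it).
- landmark_of(camera, thing): "uv" ([column, row] in pixels: a listed point, or the origin of a listed thing).
The state is a dict: "clock": time; "joint_pos": joint angles; "qvel": joint speeds; "tau": joint torques, N m; "tool_pos": TCP position; "orientation": TCP orientation; "force": force on the tool from outside, world axes, zero at the start; "moment": the same for the moment, N m; "opening": finger opening in m; "gripper_force": force on a finger pad.
Only numpy, scipy, OpenCV 4.12 (cv2) and the standard library are available. Lean on these libraries where they do the work, as an engineer would, in place of code of your own. Each camera call takes 0.05 s, during which the arm holds its last target. There are 200 camera calls.

## Working session

There is one attempt and no reset: what is moved stays moved. The work goes in short steps, Python scripts to look and compute and a shell command to move; the robot and the scene stay as the last step left them, time stands still between calls to the robot, and variables do not carry over. Pictures are saved under pics/ and viewed, at most 10 in all, crops included, and the job is handed in when it is done.

```bash
ls; mkdir -p pics; cat > h.py <<'E'
import numpy as np, cv2
from plant import *
from scipy.spatial.transform import Rotation as R
def cam(n):
    c=camera_params(n); K=np.array(c["mtx"],float); r=cv2.Rodrigues(np.array(c["rvec"],float))[0]; t=np.array(c["tvec"],float).ravel(); return K,r,t
def onplane(n,uv,z,c=None):
    K,r,t=c or cam(n); d=r.T@np.linalg.inv(K)@np.array([uv[0],uv[1],1.]); o=-r.T@t
    return o+d*(z-o[2])/d[2]
def proj(n,p,c=None):
    K,r,t=c or cam(n); q=K@(r@np.array(p,float)+t); return q[:2]/q[2]
def shot(n,f=None):
    c=cam(n); im=snapshot(n)
    if f: cv2.imwrite('pics/'+f,cv2.cvtColor(im,cv2.COLOR_RGB2BGR))
    return im,c
def tool(o=None):
    o=o or get_obs(); return np.array(o["tool_pos"]), R.from_euler('xyz',o["orientation"],degrees=True)
def rows(p,yaw,src=None):
    "shift/turn units to tool-down pose at p with tool y axis... yaw in deg (roll 180)"
    P,Q=tool() if src is None else src
    s=Q.inv().apply(np.array(p)-P)/.3
    T=R.from_euler('xyz',[180,0,yaw],degrees=True)
    w=(Q.inv()*T).as_rotvec()/np.pi
    return np.round(s,4),np.round(w,4)
E
python3 - <<'E'
from h import *
o=get_obs();print(o)
for n in ("scene","side"):
    im,c=shot(n,n+'0.png')
    print(n,-c[1].T@c[2])
    for th in ("rack","vial0","mat","jar","bottle","tip_box","main_grip","main_tab","safety_grip","safety_tab","gate_hinge","main_squeeze","safety_squeeze"):
        try:
            l=landmark_of(n,th)
            z=dict(gate_hinge=.2,main_squeeze=.236,safety_squeeze=.236).get(th,0)
            print(th,[(round(d["p"],2),np.round(d["uv"]).tolist(),np.round(onplane(n,d["uv"],z,c)[:2],3).tolist()) for d in l])
        except Exception as e: print(th,e)
E
```

```text
pics
{'clock': 0.0, 'joint_pos': array([-5.84940568e+01,  2.05918537e+01,  6.32345015e-01, -2.15938047e-02,
       -7.01332522e+01, -1.65077233e+01]), 'qvel': array([-0.0319444 ,  0.0078876 , -0.09897391, -0.01325743, -0.00901693,
       -0.05941992]), 'tau': array([ 1.08209399e-03, -5.82713950e+01,  2.93052542e+01,  6.99670315e+00,
        6.77254808e-03, -2.28512208e-04]), 'tool_pos': array([ 0.17455792, -0.65156285,  0.24440243]), 'orientation': array([ 1.79905294e+02, -6.89771555e-03, -1.65009129e+02]), 'force': array([-0.7173946 ,  0.01092849, -0.12577661]), 'moment': array([ 0.01292121, -0.03749356, -0.0133602 ]), 'gripper_force': 0.0, 'opening': 0.08738110310160158}
scene [0.71625736 0.92957576 1.16391869]
rack [(0.67, [355.0, 177.0], [0.366, -0.258])]
vial0 [(0.61, [340.0, 232.0], [0.469, -0.021]), (0.55, [330.0, 218.0], [0.49, -0.084]), (0.48, [372.0, 224.0], [0.362, -0.038]), (0.4, [342.0, 222.0], [0.454, -0.059])]
mat [(0.67, [392.0, 324.0], [0.398, 0.316])]
jar [(0.57, [360.0, 258.0], [0.432, 0.086])]
bottle []
tip_box [(0.68, [302.0, 159.0], [0.536, -0.383])]
main_grip [
[... 363 characters left out ...]
, -0.233])]
vial0 [(0.66, [370.0, 255.0], [0.454, -0.062]), (0.58, [356.0, 258.0], [0.469, -0.031]), (0.58, [363.0, 242.0], [0.495, -0.083]), (0.53, [398.0, 281.0], [0.35, -0.053])]
mat [(0.85, [262.0, 367.0], [0.395, 0.315])]
jar [(0.63, [331.0, 291.0], [0.437, 0.085])]
bottle [(0.81, [352.0, 184.0], [0.679, -0.224])]
tip_box [(0.62, [420.0, 189.0], [0.531, -0.361])]
main_grip [(0.23, [330.0, 151.0], [0.844, -0.288])]
main_tab []
safety_grip [(0.61, [372.0, 255.0], [0.45, -0.067])]
safety_tab []
gate_hinge [(0.95, [332.0, 151.0], [0.644, -0.104]), (0.33, [333.0, 294.0], [0.325, 0.19])]
main_squeeze [(0.6, [305.0, 180.0], [0.567, 0.05])]
safety_squeeze [(0.55, [275.0, 224.0], [0.504, 0.18])]
```

View pics/side0.png

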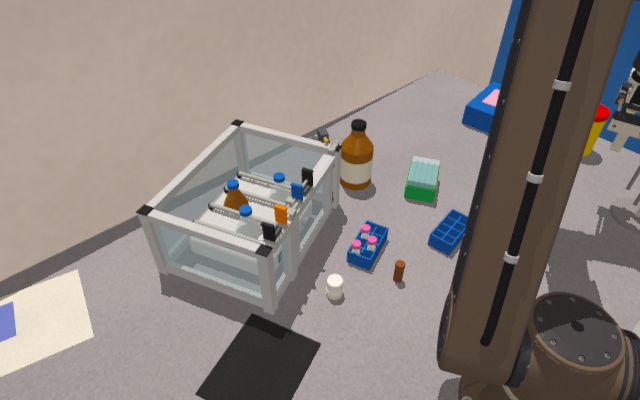

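View pics/scene0.png

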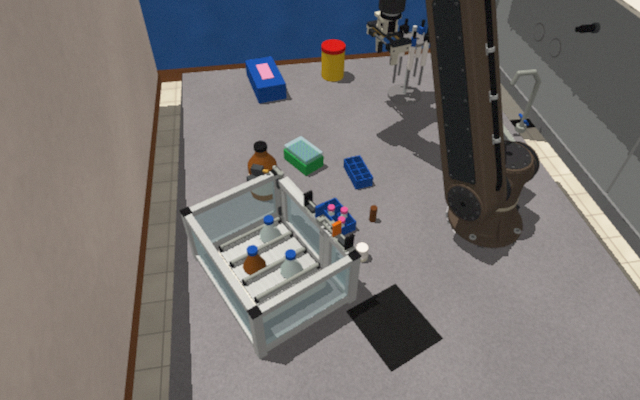

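The rack look-alikes in side0 are the one holding pink vials at (367,250), world y≈-0.07, and an empty one at (449,235), world y≈-0.27. There is also a blue box at (483,108). The leftmost is the one with vials at (367,250). The brown look-alike vial at (398,281) is to be left alone. The mat is at (262,367), the jar at (335,288), and the catches run along (270,230) to (307,175).

```bash
python3 - <<'E'
from h import *
im,c=shot("side")
for d in cut_out("side","rack")[:2]:
    ys,xs=np.nonzero(d["pixels"]); 
    # fit rack box silhouette: yaw & xy
    from scipy.optimize import minimize
    m=np.zeros((400,640),np.uint8)
    M=d["pixels"].astype(np.uint8)
    def sil(q):
        x,y,a=q; P=[]
        for sx in(-.031,.031):
            for sy in(-.061,.061):
                for z in(0,.04):
                    P.append(proj("side",[x+np.cos(a)*sx-np.sin(a)*sy,y+np.sin(a)*sx+np.cos(a)*sy,z],c))
        h=cv2.convexHull((np.array(P,np.float32)*16).astype(np.int32)); k=np.zeros((400,640),np.uint8); cv2.fillConvexPoly(k,h,1,shift=4); return k
    def cost(q): k=sil(q); return 1-(k&M).sum()/(k|M).sum()
    o=onplane("side",[xs.mean(),ys.mean()],.025,c)
    best=min((minimize(cost,[o[0],o[1],a],method='Nelder-Mead',options=dict(initial_simplex=[[o[0],o[1],a],[o[0]+.01,o[1],a],[o[0],o[1]+.01,a],[o[0],o[1],a+.25]])) for a in np.arange(-1.5,1.6,.3)),key=lambda r:r.fun)
    print(d["p"],best.x[:2],np.degrees(best.x[2]),best.fun)
print(rows([.42,-.09,.30],-154))
d=d0=cut_out("side","mat")[0]; r=cv2.minAreaRect(np.array([onplane("side",(u,v),.003,c)[:2] for v,u in zip(*np.nonzero(d["pixels"]))],np.float32)); print("mat",r)
cv2.imwrite('pics/crop.png',cv2.resize(im[130:310,240:480,::-1],None,fx=3,fy=3,interpolation=cv2.INTER_CUBIC))
E
```

```text
0.63 [ 0.47314432 -0.07179712] 22.695101619976853 0.379746835443038
0.61 [ 0.36026998 -0.26705131] 10.899703223759897 0.08901363271852447
(array([-1.2747,  1.5978, -0.1822]), array([ 0.    , -0.    , -0.0611]))
mat ((0.3966318964958191, 0.31828072667121887), (0.17412132024765015, 0.20484286546707153), 21.553831100463867)
```

View pics/crop.png

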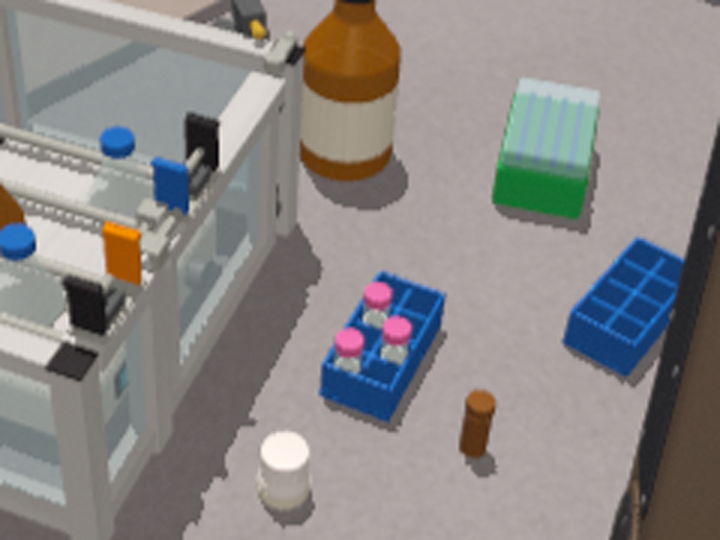

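The crop confirms the rack with three pink-capped vials, at side0 (367,250) with yaw about 22°. I'm moving above it.

```bash
python3 -m inch '-.64 .8 -.1 0 0 -.27;-.64 .8 -.1 0 0 -.27;-.64 .8 -.1 0 0 -.27;-.64 .8 -.1 0 0 -.27;-.64 .8 -.1 0 0 -.27;-.64 .8 -.1 0 0 -.27;-.64 .8 -.1 0 0 -.27;-.64 .8 -.1 0 0 -.27;-.64 .8 -.1 0 0 -.27;-.64 .8 -.1 0 0 -.27' -1; python3 -c "
from h import *
print(rows([.42,-.10,.30],-68))"
```

```text
clock: 2.38
tool_pos: [0.2987, -0.3697, 0.2761]
orientation: [-179.9, -0.0, -116.3]
force: [1.1, -0.4, 0.5]
opening: 0.0874
gripper_force: 0.0
(array([-0.9852,  0.035 , -0.0798]), array([-0.0005, -0.0003, -0.2681]))
```

```bash
python3 -m inch '-.98 .035 -.08 0 0 -.268;-.98 .035 -.08 0 0 -.268;-.98 .035 -.08 0 0 -.268;-.98 .035 -.08 0 0 -.268;-.98 .035 -.08 0 0 -.268;-.98 .035 -.08 0 0 -.268;-.98 .035 -.08 0 0 -.268;-.98 .035 -.08 0 0 -.268;-.98 .035 -.08 0 0 -.268;-.98 .035 -.08 0 0 -.268'; cat > fit.py <<'E'
from h import *
from scipy.optimize import minimize
def fitbox(n,M,c,hx,hy,z0,z1,a0):
    M=M.astype(np.uint8)
    def sil(q):
        x,y,a=q
        P=[proj(n,[x+np.cos(a)*sx-np.sin(a)*sy,y+np.sin(a)*sx+np.cos(a)*sy,z],c) for sx in(-hx,hx) for sy in(-hy,hy) for z in(z0,z1)]
        h=cv2.convexHull((np.array(P,np.float32)*16).astype(np.int32)); k=np.zeros(M.shape,np.uint8); cv2.fillConvexPoly(k,h,1,shift=4); return k
    def cost(q): k=sil(q); return 1-(k&M).sum()/(k|M).sum()
    ys,xs=np.nonzero(M); o=onplane(n,[xs.mean(),ys.mean()],(z0+z1)/2,c)
    r=minimize(cost,[*o[:2],a0],method='Nelder-Mead',options=dict(initial_simplex=[[o[0],o[1],a0],[o[0]+.01,o[1],a0],[o[0],o[1]+.01,a0],[o[0],o[1],a0+.2]]))
    return r.x[:2],np.degrees(r.x[2]),r.fun
E
python3 - <<'E'
from fit import *
print(get_obs()["joint_pos"])
im,c=shot("wrist","w1.png"); print(-c[1].T@c[2])
hsv=cv2.cvtColor(im,cv2.COLOR_RGB2HSV)
for d in cut_out("wrist","rack")[:3]:
    print(d["p"],d["rect"],d["pixels"].sum()); M=d["pixels"].astype(np.uint8)
    M=cv2.morphologyEx(M,cv2.MORPH_CLOSE,np.ones((41,41)))
    print(fitbox("wrist",M,c,.031,.061,0,.04,.38))
for th,z in (("gate_hinge",.2),("main_squeeze",.236),("safety_squeeze",.236),("jar",0),("rack",0)):
    print(th,[(round(d["p"],2),np.round(d["uv"]).tolist(),np.round(onplane("wrist",d["uv"],z,c)[:2],4).tolist()) for d in landmark_of("wrist",th)])
E
```

```text
clock: 3.22
tool_pos: [0.4193, -0.1028, 0.299]
orientation: [179.9, 0.0, -68.2]
force: [0.8, 0.1, 0.0]
opening: 0.0876
gripper_force: 0.0
[ 1.25950263e+01 -5.22950879e+00 -2.27659653e+01  1.95085041e-03
 -7.25282933e+01  9.21137254e+00]
[ 0.44381393 -0.16467633  0.43910918]
0.95 [367.9, 18.0, 73.9, 106.7] 5107
(array([ 0.35763029, -0.26748365]), np.float64(8.77208193579916), np.float64(0.04111131969213444))
0.93 [256.3, 133.1, 45.5, 85.2] 2782
(array([ 0.46969809, -0.07254948]), np.float64(21.893248577735868), np.float64(0.07584566596194509))
0.57 [258.4, 265.2, 26.9, 24.0] 502
(array([0.41210202, 0.11456568]), np.float64(4.4902686631180995), np.float64(0.8350312191915872))
gate_hinge [(0.71, [67.0, 107.0], [0.6392, -0.1001])]
main_squeeze []
safety_squeeze []
jar [(0.82, [272.0, 264.0], [0.428, 0.086])]
rack [(0.63, [398.0, 76.0], [0.3576, -0.2716]), (0.6, [280.0, 171.0], [0.4705, -0.0748])]
```

View pics/w1.png

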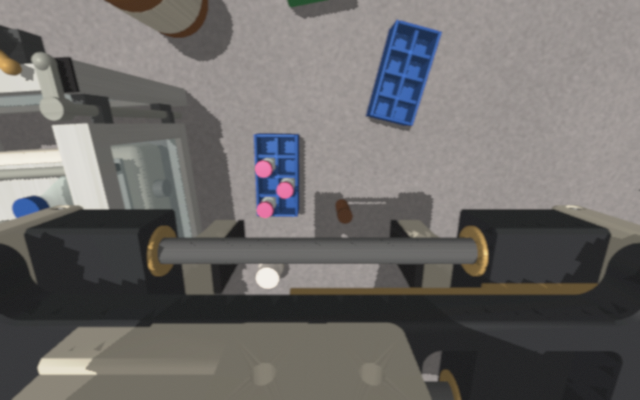

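The wrist view shows the target rack at (278,175), aligned with the image, with 3 pink vials. The jar is at (267,278), the brown vial at (344,210) and the empty rack at (404,75). Now the approach and descent.

```bash
python3 -c "
from h import *
print(rows([.470,-.073,.14],-68),rows([.470,-.073,.026],-68))"
```

```text
(array([-0.0311, -0.1953,  0.5312]), array([-0.    , -0.    , -0.0015])) (array([-0.0312, -0.1953,  0.9112]), array([-0.    , -0.    , -0.0015]))
```

```bash
python3 -m inch '-.031 -.195 .1 0 0 0;-.031 -.195 .2 0 0 0;-.031 -.195 .3 0 0 0;-.031 -.195 .4 0 0 0;-.031 -.195 .53 0 0 0;-.031 -.195 .53 0 0 0;-.031 -.195 .53 0 0 0'; python3 - <<'E'
from fit import *
im,c=shot("wrist")
for d in cut_out("wrist","rack")[:3]:
    M=cv2.morphologyEx(d["pixels"].astype(np.uint8),cv2.MORPH_CLOSE,np.ones((61,61)))
    print(d["p"],d["rect"],fitbox("wrist",M,c,.031,.061,0,.04,.38))
print(rows([.470,-.073,.026],-68))
E
```

```text
clock: 4.15
tool_pos: [0.4691, -0.0728, 0.1396]
orientation: [179.7, 0.0, -68.2]
force: [0.3, 0.4, 1.0]
opening: 0.0877
gripper_force: 0.0
0.74 [277.2, 127.1, 76.2, 107.8] (array([ 0.47093144, -0.07271983]), np.float64(20.359903151776), np.float64(0.1971637210286803))
0.61 [455.5, 0.0, 137.8, 117.8] (array([ 0.35855575, -0.26762889]), np.float64(8.960720758212547), np.float64(0.026191902764700847))
(array([1.00e-04, 6.40e-03, 3.88e-01]), array([-0.0007, -0.0003, -0.0008]))
```

```bash
python3 -m inch '0 -.005 .1 0 0 0;0 -.005 .18 0 0 0;0 -.005 .26 0 0 0;0 -.005 .33 0 0 0;0 -.005 .375 0 0 0;0 -.005 .375 0 0 0;0 -.005 .375 0 0 0'; python3 -m inch '0 0 0 0 0 0;0 0 0 0 0 0;0 0 0 0 0 0;0 0 0 0 0 0;0 0 0 0 0 0;0 0 0 0 0 0;0 0 0 0 0 0;0 0 0 0 0 0' 0.5
```

```text
clock: 4.83
tool_pos: [0.473, -0.0714, 0.0294]
orientation: [-179.9, -0.0, -68.1]
force: [0.1, -0.0, 0.8]
opening: 0.0875
gripper_force: 0.0
clock: 5.5
tool_pos: [0.4718, -0.0715, 0.0285]
orientation: [-180.0, -0.0, -68.2]
force: [-2.9, 0.8, 8.2]
opening: 0.0619
gripper_force: 30.0
```

```bash
python3 -m inch '0 0 -.02 0 0 0;0 0 -.06 0 0 0;0 0 -.13 0 0 0;0 0 -.21 0 0 0;0 0 -.3 0 0 0;0 0 -.39 0 0 0;0 0 -.48 0 0 0;0 0 -.57 0 0 0;0 0 -.66 0 0 0;0 0 -.75 0 0 0' && python3 -m inch '0 0 -.07 0 0 0;0 0 -.12 0 0 0;0 0 -.15 0 0 0;0 0 -.16 0 0 0;0 0 -.16 0 0 0';  python3 -c "
from h import *
print(rows([.397,.318,.3],-68))"
```

```text
clock: 6.33
tool_pos: [0.4707, -0.0716, 0.2543]
orientation: [180.0, 0.0, -68.2]
force: [1.0, 0.1, -3.6]
opening: 0.0618
gripper_force: 29.9
clock: 6.75
tool_pos: [0.4713, -0.0715, 0.3009]
orientation: [-180.0, 0.0, -68.2]
force: [0.2, 0.4, -3.0]
opening: 0.0621
gripper_force: 29.9
(array([-1.2972, -0.2528,  0.0033]), array([-0.0001,  0.0001, -0.0009]))
```

```bash
python3 -m inch '-.02 -.005 0 0 0 0;-.07 -.015 0 0 0 0;-.15 -.03 0 0 0 0;-.24 -.05 0 0 0 0;-.34 -.065 0 0 0 0;-.44 -.085 0 0 0 0;-.54 -.105 0 0 0 0;-.64 -.125 0 0 0 0;-.74 -.145 0 0 0 0;-.84 -.165 0 0 0 0' && python3 -m inch '-.1 -.02 0 0 0 0;-.2 -.04 0 0 0 0;-.29 -.055 0 0 0 0;-.37 -.07 0 0 0 0;-.42 -.08 0 0 0 0;-.45 -.085 0 0 0 0;-.455 -.087 0 0 0 0;-.455 -.087 0 0 0 0;-.455 -.087 0 0 0 0'; python3 - <<'E'
from h import *
P,Q=tool();print(P,get_obs()["joint_pos"],rows([.397,.317,.035],-68))
im,c=shot("side","s2.png")
for d in landmark_of("side","rack"): print(d)
d=cut_out("side","mat")[0]; print(d["rect"])
E
```

```text
clock: 7.58
tool_pos: [0.4224, 0.1822, 0.2995]
orientation: [179.9, -0.0, -68.2]
force: [0.5, -0.8, -3.0]
opening: 0.0619
gripper_force: 29.9
clock: 8.33
tool_pos: [0.3972, 0.3163, 0.3005]
orientation: [180.0, -0.0, -68.2]
force: [-0.4, -0.4, -2.8]
opening: 0.0621
gripper_force: 29.9
[0.39722702 0.3163339  0.30054828] [ 6.07223097e+01  2.71777556e+00 -1.48494419e+01 -2.62325801e-03
 -7.24831794e+01 -3.89132761e+01] (array([-2.800e-03, -8.000e-04,  8.852e-01]), array([ 0.0002, -0.0002, -0.0011]))
{'uv': [447.1, 238.0], 'p': 0.81}
{'uv': [245.3, 283.8], 'p': 0.66}
[195.7, 312.7, 126.2, 84.3]
```

View pics/s2.png

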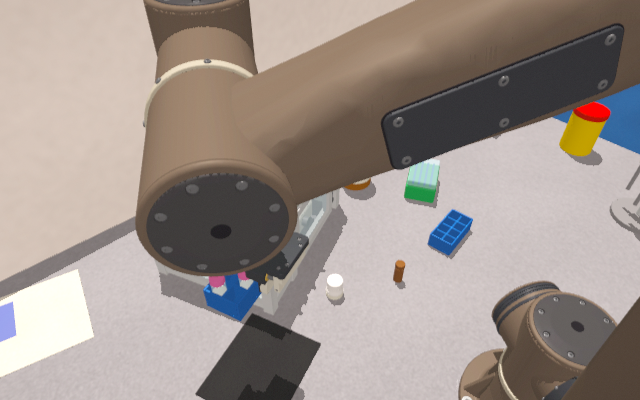

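The rack is held level above the mat, seen at (235,290), with the pink caps in place. Lowering now.

```bash
python3 -m inch '-.003 0 .02 0 0 0;-.003 0 .07 0 0 0;-.003 0 .15 0 0 0;-.003 0 .25 0 0 0;-.003 0 .35 0 0 0;-.003 0 .45 0 0 0;-.003 0 .55 0 0 0;-.003 0 .64 0 0 0;-.003 0 .72 0 0 0;-.003 0 .78 0 0 0' && python3 -m inch '0 0 .03 0 0 0;0 0 .055 0 0 0;0 0 .075 0 0 0;0 0 .09 0 0 0;0 0 .1 0 0 0;0 0 .1 0 0 0;0 0 .1 0 0 0'
```

```text
clock: 9.32
tool_pos: [0.3965, 0.3168, 0.0647]
orientation: [179.9, -0.1, -68.2]
force: [-0.1, -0.2, -3.0]
opening: 0.0617
gripper_force: 29.9
clock: 9.9
tool_pos: [0.3971, 0.3184, 0.0373]
orientation: [-180.0, 0.0, -68.2]
force: [0.2, -0.2, -2.9]
opening: 0.0618
gripper_force: 29.9
```

```bash
python3 -m inch '0 0 .005 0 0 0;0 0 .01 0 0 0;0 0 .014 0 0 0;0 0 .017 0 0 0;0 0 .019 0 0 0;0 0 .019 0 0 0;0 0 .019 0 0 0'
```

```text
clock: 10.48
tool_pos: [0.3969, 0.3181, 0.0316]
orientation: [-180.0, 0.0, -68.1]
force: [-2.4, -1.3, 5.2]
opening: 0.062
gripper_force: 29.9
```

Contact (force reversed). Releasing, then rising.

```bash
python3 -m inch '0 0 0 0 0 0;0 0 0 0 0 0;0 0 0 0 0 0;0 0 0 0 0 0;0 0 0 0 0 0;0 0 0 0 0 0' -1 && python3 -m inch '0 0 -.03 0 0 0;0 0 -.1 0 0 0;0 0 -.2 0 0 0;0 0 -.33 0 0 0;0 0 -.46 0 0 0;0 0 -.59 0 0 0;0 0 -.72 0 0 0;0 0 -.85 0 0 0;0 0 -.98 0 0 0;0 0 -1 0 0 0'; python3 - <<'E'
from h import *
print(rows([.42,.19,.36],-154))
im,c=shot("wrist","w3.png")
for th,z in (("main_squeeze",.236),("safety_squeeze",.236),("rack",0.003),("mat",0),("vial0",.007)):
    print(th,[(round(d["p"],2),np.round(d["uv"]).tolist(),np.round(onplane("wrist",d["uv"],z,c)[:2],4).tolist()) for d in landmark_of("wrist",th)])
E
```

```text
clock: 10.98
tool_pos: [0.3969, 0.3181, 0.0311]
orientation: [180.0, -0.0, -68.2]
force: [-0.7, -0.1, -0.0]
opening: 0.0871
gripper_force: 0.0
clock: 11.82
tool_pos: [0.3987, 0.3192, 0.3395]
orientation: [-179.4, 0.3, -68.1]
force: [1.2, 0.2, 0.3]
opening: 0.0874
gripper_force: 0.0
(array([ 0.4258,  0.0937, -0.0712]), array([-0.0015,  0.0037,  0.4771]))
main_squeeze []
safety_squeeze []
rack [(0.62, [318.0, 162.0], [0.3995, 0.3199])]
mat []
vial0 [(0.63, [313.0, 155.0], [0.4126, 0.3114]), (0.6, [328.0, 172.0], [0.3776, 0.3291]), (0.53, [312.0, 187.0], [0.3938, 0.3635])]
```

```bash
python3 -c "
from h import *
print(rows([.505,.15,.37],-154))"; python3 -m inch '.05 .0 -.1 0 0 .477;.1 -.05 -.1 0 0 .477;.2 -.1 -.1 0 0 .477;.3 -.1 -.1 0 0 .477;.4 -.1 -.1 0 0 .477;.5 -.1 -.1 0 0 .477;.65 -.116 -.1 0 0 .477;.65 -.116 -.1 0 0 .477;.65 -.116 -.1 0 0 .477;.65 -.116 -.1 0 0 .477' && python3 -m inch '0 0 0 0 0 .1;0 0 0 0 0 .1;0 0 0 0 0 .1'; python3 -c "
from h import *
print(rows([.505,.15,.37],-154))"
```

```text
(array([ 0.6531, -0.128 , -0.1327]), array([ 2.000e-04, -7.000e-04,  4.769e-01]))
clock: 12.95
tool_pos: [0.5018, 0.1487, 0.3597]
orientation: [180.0, -0.2, -140.3]
force: [0.3, 0.1, 0.0]
opening: 0.0877
gripper_force: 0.0
clock: 13.2
tool_pos: [0.5014, 0.1496, 0.3597]
orientation: [-180.0, -0.2, -158.2]
force: [0.3, 0.1, 0.0]
opening: 0.0877
gripper_force: 0.0
(array([-0.0114, -0.0034, -0.0343]), array([-0.0002, -0.0009, -0.0233]))
```

```bash
python3 - <<'E'
from h import *
im,c=shot("wrist","w4.png")
for n in ("wrist","scene"):
  if n!="wrist": im,c=shot(n)
  for th,z in (("gate_hinge",.2),("main_squeeze",.236),("safety_squeeze",.236)):
    print(n,th,[(round(d["p"],2),np.round(d["uv"]).tolist(),np.round(onplane(n,d["uv"],z,c)[:2],4).tolist()) for d in landmark_of(n,th)])
  if n=="wrist":
    for th in ("safety_tab","safety_grip","main_tab","main_grip"):
      print(th,[(round(d["p"],2),np.round(d["rect"]).tolist(),np.round(onplane(n,np.argwhere(d["pixels"])[:,::-1].mean(0),.24,c)[:2],4).tolist()) for d in cut_out(n,th)])
E
```

```text
wrist gate_hinge [(0.29, [167.0, 180.0], [0.5577, -0.0071])]
wrist main_squeeze [(0.87, [198.0, 218.0], [0.5701, 0.0478]), (0.69, [297.0, 109.0], [0.4352, 0.1031])]
wrist safety_squeeze [(0.95, [341.0, 213.0], [0.5119, 0.1789])]
safety_tab [(0.71, [80.0, 173.0, 207.0, 64.0], [0.5458, 0.0479]), (0.66, [369.0, 90.0, 127.0, 100.0], [0.413, 0.2215]), (0.58, [304.0, 196.0, 9.0, 37.0], [0.5239, 0.1484])]
safety_grip [(0.82, [354.0, 195.0, 17.0, 33.0], [0.5011, 0.1953]), (0.49, [79.0, 171.0, 208.0, 63.0], [0.5462, 0.0475])]
main_tab [(0.56, [225.0, 198.0, 18.0, 22.0], [0.5474, 0.0808])]
main_grip [(0.6, [176.0, 203.0, 24.0, 31.0], [0.5721, 0.0365]), (0.19, [78.0, 170.0, 209.0, 66.0], [0.546, 0.0479])]
scene gate_hinge [(0.76, [282.0, 176.0], [0.6352, -0.0939]), (0.69, [399.0, 328.0], [0.4406, 0.4334])]
scene main_squeeze [(0.97, [310.0, 199.0], [0.5747, 0.0469])]
scene safety_squeeze [(0.85, [344.0, 232.0], [0.5097, 0.1716])]
```

View pics/w4.png

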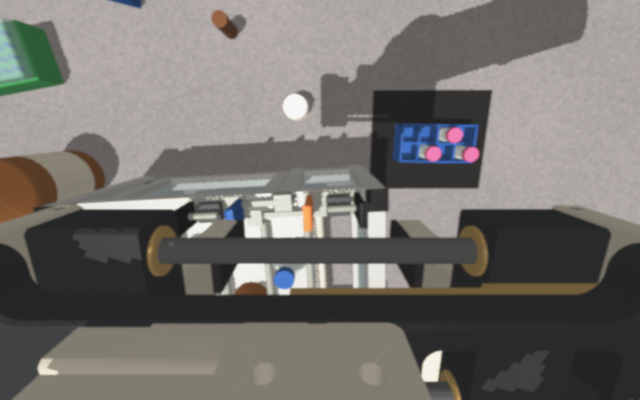

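The wrist view shows the rack with upright vials on the mat at (437,143), the orange tab at (308,213) and the blue tab at (233,210). I'm moving above the safety catch.

```bash
python3 -c "
from h import *
print(rows([.512,.179,.29],-155))"
```

```text
(array([-0.0683,  0.0763,  0.2373]), array([ 0.    ,  0.    , -0.0153]))
```

```bash
python3 -m inch '-.068 .076 .06 0 0 -.015;-.068 .076 .13 0 0 -.015;-.068 .076 .19 0 0 -.015;-.068 .076 .23 0 0 -.015;-.068 .076 .23 0 0 -.015;-.068 .076 .23 0 0 -.015' ; python3 - <<'E'
from h import *
im,c=shot("wrist","w5.png")
for th,z in (("main_squeeze",.236),("safety_squeeze",.236)):
    print(th,[(round(d["p"],2),np.round(d["uv"]).tolist(),np.round(onplane("wrist",d["uv"],z,c)[:2],4).tolist()) for d in landmark_of("wrist",th)])
im,c2=shot("side")
for th,z in (("main_squeeze",.236),("safety_squeeze",.236)):
    print(th,[(round(d["p"],2),np.round(d["uv"]).tolist(),np.round(onplane("side",d["uv"],z,c2)[:2],4).tolist()) for d in landmark_of("side",th)])
print(proj("wrist",[.512,.179,.236],c),rows([.512,.179,.236],-155))
E
```

```text
clock: 14.3
tool_pos: [0.5119, 0.1787, 0.2921]
orientation: [-180.0, -0.1, -155.1]
force: [-0.2, -0.0, -0.2]
opening: 0.0875
gripper_force: 0.0
main_squeeze [(0.74, [128.0, 215.0], [0.5718, 0.0503])]
safety_squeeze [(0.9, [316.0, 214.0], [0.5114, 0.177])]
main_squeeze []
safety_squeeze [(0.9, [273.0, 223.0], [0.5085, 0.1818])]
[318.37319462 215.20370818] (array([0.0011, 0.0005, 0.1902]), array([ 0.0001,  0.0005, -0.0005]))
```

View pics/w5.png

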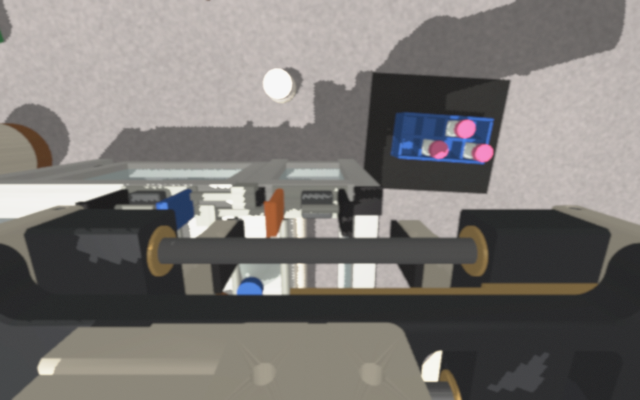

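The orange tab at (274,212) and its black grip at (345,212) lie between the fingers, with the TCP projecting to (318,215), as expected. Descending and squeezing.

```bash
python3 -m inch '0 0 .05 0 0 0;0 0 .1 0 0 0;0 0 .15 0 0 0;0 0 .18 0 0 0;0 0 .19 0 0 0;0 0 .19 0 0 0;0 0 .19 0 0 0' && python3 -m inch '0 0 0 0 0 0;0 0 0 0 0 0;0 0 0 0 0 0;0 0 0 0 0 0;0 0 0 0 0 0;0 0 0 0 0 0;0 0 0 0 0 0;0 0 0 0 0 0;0 0 0 0 0 0;0 0 0 0 0 0' .6
```

```text
clock: 15.18
tool_pos: [0.5124, 0.179, 0.2359]
orientation: [-180.0, 0.0, -155.1]
force: [-0.0, -1.1, 0.3]
opening: 0.0875
gripper_force: 0.0
clock: 16.02
tool_pos: [0.5122, 0.179, 0.2355]
orientation: [180.0, 0.0, -155.1]
force: [-0.2, -0.9, 2.7]
opening: 0.0465
gripper_force: 30.0
```

Squeezed to 46.5 mm. Releasing, rising and moving to the main catch.

```bash
python3 -m inch '0 0 0 0 0 0;0 0 0 0 0 0;0 0 0 0 0 0;0 0 0 0 0 0;0 0 0 0 0 0;0 0 0 0 0 0;0 0 0 0 0 0' -1 && python3 -m inch '0 0 -.06 0 0 0;0 0 -.13 0 0 0;0 0 -.2 0 0 0;0 0 -.2 0 0 0;0 -.1 -.2 0 0 0;0 -.2 -.2 0 0 0;0 -.3 -.2 0 0 0;0 -.4 -.2 0 0 0;0 -.47 -.2 0 0 0;0 -.47 -.2 0 0 0'; python3 - <<'E'
from h import *
im,c=shot("wrist","w6.png")
for th,z in (("main_squeeze",.236),("safety_squeeze",.236),("gate_hinge",.2)):
    print(th,[(round(d["p"],2),np.round(d["uv"]).tolist(),np.round(onplane("wrist",d["uv"],z,c)[:2],4).tolist()) for d in landmark_of("wrist",th)])
print(proj("wrist",[.571,.0485,.236],c),rows([.571,.0485,.236],-155))
E
```

```text
clock: 16.6
tool_pos: [0.512, 0.1788, 0.2351]
orientation: [-180.0, -0.0, -155.1]
force: [-0.6, -0.5, -1.1]
opening: 0.0855
gripper_force: 0.0
clock: 17.43
tool_pos: [0.5723, 0.048, 0.2946]
orientation: [-180.0, -0.1, -155.2]
force: [0.3, 0.5, 0.4]
opening: 0.0877
gripper_force: 0.0
main_squeeze [(0.89, [320.0, 212.0], [0.5702, 0.0484]), (0.51, [119.0, 154.0], [0.5908, -0.0998])]
safety_squeeze [(0.71, [508.0, 211.0], [0.511, 0.1763])]
gate_hinge [(0.71, [136.0, 199.0], [0.6375, -0.098])]
[319.3434104  212.62647253] (array([ 0.0043, -0.0079,  0.1965]), array([ 0.0001, -0.0001, -0.0005]))
```

View pics/w6.png

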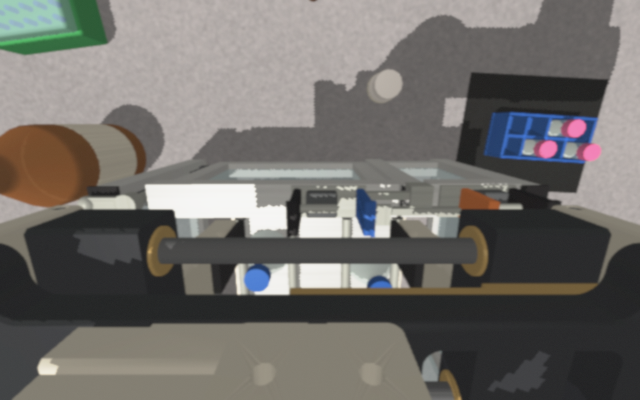

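The blue tab at (366,212) and black grip at (294,212) bracket the TCP projection at (319,213). Descending and squeezing.

```bash
python3 -m inch '.004 -.005 .05 0 0 0;.004 -.005 .1 0 0 0;.004 -.005 .15 0 0 0;.004 -.005 .18 0 0 0;.004 -.005 .195 0 0 0;.004 -.005 .195 0 0 0;.004 -.005 .195 0 0 0' && python3 -m inch '0 0 0 0 0 0;0 0 0 0 0 0;0 0 0 0 0 0;0 0 0 0 0 0;0 0 0 0 0 0;0 0 0 0 0 0;0 0 0 0 0 0;0 0 0 0 0 0;0 0 0 0 0 0;0 0 0 0 0 0' .6; python3 - <<'E'
from h import *
P,Q=tool(); print(get_obs()["joint_pos"])
H=np.array([.639,-.0993]); a0=np.arctan2(*(P[:2]-H)[::-1]); r=np.hypot(*(P[:2]-H)); print(np.degrees(a0),r,Q.as_euler('xyz',degrees=True))
# arc in tool axes, 43deg per call
for k in range(1,11):
    th=np.radians(4.5*k); q=H+r*np.array([np.cos(a0+th),np.sin(a0+th)])
    s=Q.inv().apply([*(q-P[:2]),0])/.3; print(4.5*k,np.round(s,3),round(-4.5*k/180,4))
E
```

```text
clock: 18.22
tool_pos: [0.5712, 0.0495, 0.2372]
orientation: [-180.0, 0.0, -155.0]
force: [0.3, -0.6, 0.6]
opening: 0.0877
gripper_force: 0.0
clock: 19.05
tool_pos: [0.5709, 0.0503, 0.2374]
orientation: [179.9, 0.1, -155.1]
force: [-3.2, 5.8, 4.9]
opening: 0.0461
gripper_force: 30.0
[ 24.52351907  11.28479511 -13.14975476  -0.10651995 -65.4643206
 -89.54920438]
114.47174702644851 0.16437785048097342 [ 1.79903819e+02  1.01851981e-01 -1.55069919e+02]
4.5 [ 0.043 -0.001 -0.   ] -0.025
9.0 [ 0.086 -0.006 -0.   ] -0.05
13.5 [ 0.128 -0.014 -0.   ] -0.075
18.0 [ 0.17  -0.025 -0.   ] -0.1
22.5 [ 0.21 -0.04 -0.  ] -0.125
27.0 [ 0.249 -0.058 -0.001] -0.15
31.5 [ 0.287 -0.078 -0.001] -0.175
36.0 [ 0.323 -0.102 -0.001] -0.2
40.5 [ 0.357 -0.128 -0.001] -0.225
45.0 [ 0.389 -0.157 -0.001] -0.25
```

```bash
python3 -m inch '.02 0 0 0 0 -.0125;.053 -.002 0 0 0 -.03;.095 -.007 0 0 0 -.055;.128 -.014 0 0 0 -.075;.17 -.025 0 0 0 -.1;.21 -.04 0 0 0 -.125;.249 -.058 0 0 0 -.15;.287 -.078 0 0 0 -.175;.323 -.102 0 0 0 -.2;.323 -.102 0 0 0 -.2'; python3 - <<'E'
from h import *
P,Q=tool(); H=np.array([.639,-.0993]); d=P[:2]-H; print(np.degrees(np.arctan2(d[1],d[0]))-114.6,np.hypot(*d))
E
```

```text
clock: 19.88
tool_pos: [0.496, -0.0201, 0.2374]
orientation: [-179.9, 0.1, -118.8]
force: [2.0, 3.9, 1.7]
opening: 0.0468
gripper_force: 30.1
36.4112564780622 0.16349340116147246
```

```bash
python3 -m inch '.03 -.001 0 0 0 -.0175;.07 -.004 0 0 0 -.041;.107 -.01 0 0 0 -.0625;.149 -.019 0 0 0 -.0875;.19 -.032 0 0 0 -.1125;.23 -.049 0 0 0 -.1375;.268 -.068 0 0 0 -.1625;.305 -.09 0 0 0 -.1875;.34 -.115 0 0 0 -.2125;.357 -.128 0 0 0 -.225' && python3 -m inch '.03 -.001 0 0 0 -.0175;.06 -.003 0 0 0 -.035;.086 -.006 0 0 0 -.05;.095 -.007 0 0 0 -.055;.095 -.007 0 0 0 -.055;.095 -.007 0 0 0 -.055;.095 -.007 0 0 0 -.055;.095 -.007 0 0 0 -.055'; python3 - <<'E'
from h import *
P,Q=tool(); H=np.array([.639,-.0993]); d=P[:2]-H; print(np.degrees(np.arctan2(d[1],d[0]))-114.6,np.hypot(*d)); print(get_obs()["qvel"])
im,c=shot("side","s7.png")
E
```

```text
clock: 20.72
tool_pos: [0.4799, -0.1317, 0.2373]
orientation: [-179.8, -0.0, -78.4]
force: [9.4, 8.1, 0.1]
opening: 0.0467
gripper_force: 30.1
clock: 21.38
tool_pos: [0.4878, -0.1579, 0.2373]
orientation: [-179.7, -0.0, -68.7]
force: [9.2, 7.8, -0.7]
opening: 0.0463
gripper_force: 30.1
-273.39924578346745 0.1621697362570213
[ 0.02304847 -0.09744958 -0.07937909 -0.00278551  0.04288458  0.10100435]
```

View pics/s7.png

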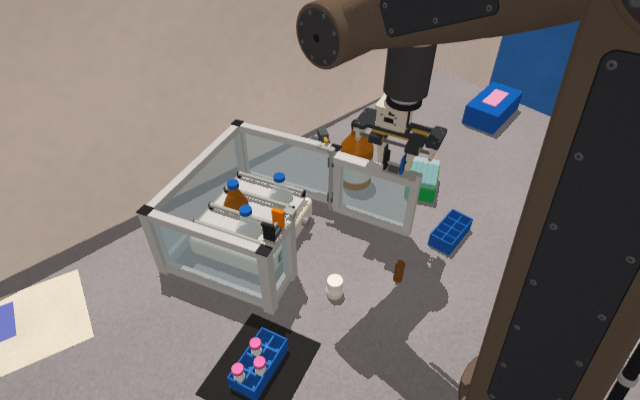

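The picture shows the gate wide open, square to the front and held by the fingers at (395,155). The orange tab is back against its grip at (275,220), the rack with three upright vials is on the mat at (258,362), and the jar, tip box and bottle are in place. The gate angle computes to about 1.51 rad, so I'm handing in.

```bash
python3 -c "
from plant import *
print(close_job())"
```

```text
the job is handed in; nothing more can be done
None
```

I've handed the job in: the rack stands on the mat with its three vials upright, the safety catch is back, and the fingers hold the gate open at about 1.51 rad by its squeezed main catch. I don't know the verdict; the one thing I couldn't confirm is whether gripping the catch plates counts as the required finger contact on the gate.

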